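# Take the filter canister off its bayonet mount

### The job

The filter canister on the small fume extractor is due for cleaning: push its release button fully down, turn the canister a quarter turn anticlockwise (seen from above its grip) until it stops, and lift it straight off its sloping seat. Then stand it upright on the floor of the steel tray, setting it down rather than dropping it. Do not knock over or shift the pipe offcut on the table or the reel in the tray.

Things in the scene. Friction and masses are not known exactly. Their poses are not given: they have to be found in the camera images.
- stand: Small grey wedge-shaped fume extractor, fixed on the table, its sloping dark steel top plate 130 mm along the slope by 182 mm across, 43 to 97 mm high. Origin: on the table under the centre of the collar; x points from the low front to the high back, z up. It carries the collar and, towards -y, the release button on a 38 mm boss.
- collar: Steel bayonet collar, 90 mm across, 14 mm high, on the sloping plate of the stand. Origin: centre of the seat, on the plate's surface, 70 mm above the table. z: bayonet axis, leaning 25 degrees from vertical towards the stand's low front, roughly towards the robot. x: line of the two exit slots. The rim overhangs the lugs at 8.5 to 14 mm above the seat; hole through it 54 mm.
- exit_slot (a point): Middle of one of the two opposite, equal exit slots in the collar's rim, where a lug comes out, 36 mm from the axis, level with the rim's top; an aluminium mark lies on the plate outside each. The slots let the lugs out up to about 10 degrees either side of their middle.
- release_button (a joint): Travel of the release button in m: 0 up (locking pins block the canister's turn), 0.010 fully down (pins withdrawn). It moves along -z of the collar, resists with about 3 N all the way, and stays down where it is left.
- button_top (a point): Centre of the round flat aluminium top of the release button, 26 mm across, 95 mm from the collar's axis and 30 mm above the sloping plate when up (20 mm when down); its axis is parallel to the collar's z. It moves with the button.
- canister: Plain grey filter canister, 0.6 kg, 66 mm high, loose in the collar. Origin: centre of its flat underside; z: its axis, towards the grip. Foot 50 mm across, 0 to 17.5 mm; ribbed body 60 mm across, 17.5 to 40 mm; grip bar above. x runs along the bar and through the two lugs at the foot (15 mm wide, reaching 35 mm from the axis, lowest 6 mm). It has about 2 mm of play in the collar.
- grip_bar (a point): Centre of the canister's straight grip bar: 54 mm long (canister's x), 14 mm thick (y), from 40 to 66 mm above the underside. Locked, the bar lies 75 degrees clockwise (seen from above the grip) of the collar's x. Turned anticlockwise 75 degrees it lines up with the slots (a stop follows 5 to 10 degrees later); lifted 20 mm along the collar's z it is clear.
- tray: Open steel tray 220 x 200 mm (x, y), walls 4 mm thick and 24 mm high, fixed on the table. Origin: centre of its underside; the inner floor is 4 mm higher. z up. The canister may stand anywhere on its floor beside the reel.
- line_reel: White reel, 46 mm across, 33 mm high, standing in the tray near the corner at +x, +y of the tray's frame (about 70 mm, 60 mm from its middle). Origin: centre of its underside. To be left where it is.
- pipe_off: Grey steel pipe offcut, 42 mm across, 85 mm high, standing on the table between stand and tray. Origin: centre of its underside. To be left where it is.

How it is judged:
On the way, in this order (a step that is already met when the one before it is completed fails the run):
1. the release button is pressed down while the canister is still locked (value of joint release_button above 0.0085 m and angle between the x axis of canister and the x axis of collar, either way round above 1.1 rad and distance between canister and collar below 0.008 m), for 0.1 s.
2. the canister is turned in its seat until its bar lines up with the exit slots (angle between the x axis of canister and the x axis of collar, either way round below 0.32 rad and distance between canister and collar below 0.01 m), for 0.05 s.
3. the canister is lifted clear of the collar (distance between canister and collar above 0.025 m), for 0.05 s.
At the end, for the whole second after the job is handed in: The canister stands upright (within 0.08 rad) and still on the tray's floor, inside its walls (its underside within 5 mm of the floor) (angle between canister's own z axis and vertical below 0.08 rad and z of canister in the frame of tray between 0 and 0.009 m and x of canister in the frame of tray between -0.09 and 0.09 m and y of canister in the frame of tray between -0.08 and 0.08 m and linear speed of canister below 0.02 m/s); the robot touches nothing.
It fails at once if the pipe offcut is shifted by more than 25 mm or knocked over (distance of pipe_off from where it was at the start of the episode above 0.025 m or angle between pipe_off's own z axis and vertical above 0.5 rad).
It fails at once if the reel is shifted by more than 25 mm or knocked over (distance of line_reel from where it was at the start of the episode above 0.025 m or angle between line_reel's own z axis and vertical above 0.5 rad).
It fails at once if the canister falls freely, faster than 0.75 m/s (about 30 mm of drop) (linear speed of canister above 0.75 m/s and contact force between the fingers and canister below 0.1 N).
It also fails if it takes over 54 s, if anything falls off the work surface, if the arm or the gripper's body presses on something with over 40 N, if the wrist force passes 120 N, or if a joint passes its speed limit or range.

### The arm

A 6-joint arm with a two-finger parallel gripper is mounted at the origin on the work surface; the furniture and walls round the work are solid. World frame = base frame: x ahead of the robot, y to its left, z up, the work surface at z = 0. Lengths are in m, angles in rad, forces in N, time in s.
With the tool pointing down it reaches from about 0.375 to 0.925 m from the base axis. Payload 5.7 kg.
Tool frame: the origin (TCP) lies at the very end of the fingers, on their centre line; the grasp point (between the pads) lies 19 mm behind it (env.tcp_to_grasp is the distance from the TCP to the grasp point, in m); z points along the fingers, y is the direction in which the jaws open and shut (so a half turn about z gives the same grasp; the last joint's range is limited). The gripper opens to 85 mm and grips with 20 to 120 N. Pads are 22 mm wide; open, the fingers measure 114 mm over their backs; the gripper's body (76 mm by 85 mm) begins 54 mm behind the grasp point. The pads swing forward as they close: fully open they stand 13 mm farther back than shut.
Start: joints at [1.051, 0.359, 1.51, -0, 1.272, -0.115], TCP at [0.236, 0.551, 0.231] pointing down, gripper open.
Joint ranges: [-2.97, 2.97], [-1.01, 2.36], [0.21, 2.38], [-0.96, 4.11], [0.2, 2.71], [-2.98, 2.98]. Speed limits (rad/s): [2.39, 2.39, 3.14, 3.14, 3.14, 3.14].

### API

Orientations are given as a unit quaternion [x, y, z, w].
In Python, from workcell import env, optics gives the robot as it stands.
- The arm moves only by the shell command python3 -m pendant 'ROWS'. ROWS is JSON, a list of rows, each a list of 3 entries, a list of its own where there are three numbers: the shift along the world's x, y, z in m, then the turn, a rotation vector about the world's x, y, z in rad, then the closure, from 0 (fully open) to 1 (shut). In form: [[[tx, ty, tz], [ax, ay, az], hand], ...]. A call has 1 to 10 rows; each row shifts and turns the commanded pose from where the row before left it; what a row does not reach is not made up. A row lasts 1/12 s, in which the tool goes at most 41.7 mm and 7.16 degrees, less where a joint would pass 70% of its speed; a pose out of reach is approached as far as the arm can. A call is refused whole if a number of a shift passes 0.0417 or a number of a turn 0.125, either way. A call with a gripper value outside its range is refused whole. The fingers move at their own pace and stop on an object; the grip force is fixed at half the most. Time passes only in rows, so rows that do not move let the fingers close. It gives the time, the measured TCP pose, the force and the opening at its end, in the units of the state.
- env.state(): the state, without advancing time (a new reading comes with each control period).
- optics.camera(name): name is "scene" or "top"; returns the picture (480x640x3 uint8, red, green, blue); there is no depth.
- optics.get_calibration(name): a dict with "fov_y" (degrees; the focal length in pixels is half the picture's height over the tangent of half this angle, whatever the lens; pixels are square), "cx", "cy" (the principal point, pixels), "distortion" ([k1, k2, p1, p2, k3] as OpenCV has them; the pictures are not rectified), "camera_from_world" (4x4, takes a point from world to camera coordinates). Camera axes: x right, y down, z forward; pixel columns grow to the right and rows downward; lengths in m; the calibration is good to about 2 mm. A picture is of the moment at which its call begins. get_calibration takes no time and is no camera call.
- env.sign_off(): hands the job in, once; it reports no verdict.
The state is a dict: "time": time; "joints": joint angles; "qvel": joint speeds; "tau": joint torques, N m; "tcp_pos": TCP position; "orientation": TCP orientation; "contact_force": force on the tool from outside, world axes, zero at the start; "ft_torque": the same for the moment, N m; "grip_width": opening from 0.0 (shut) to 1.0 (fully open).
Only numpy, scipy, OpenCV 4.12 (cv2) and the standard library are available. Lean on these libraries where they do the work, as an engineer would, in place of code of your own. Each camera call takes 0.05 s, during which the arm holds its last target.

## Working session

There is one attempt and no reset: what is moved stays moved. The work goes in short steps, Python scripts to look and compute and a shell command to move; the robot and the scene stay as the last step left them, time stands still between calls to the robot, and variables do not carry over. Pictures are saved under pics/ and viewed, and the job is handed in when it is done.

```bash
mkdir -p pics; ls; python3 - <<'E'
from workcell import env, optics
import cv2
for n in ("scene","top"):
    im=optics.camera(n); cv2.imwrite(f"pics/{n}0.png",im[:,:,::-1]); print(n,optics.get_calibration(n))
print(env.state(), env.tcp_to_grasp)
E
```

```text
pics
scene {'fov_y': 51.606634975436435, 'cx': 323.4054155595324, 'cy': 233.82772771803326, 'distortion': array([-0.02573517,  0.        ,  0.        ,  0.        ,  0.        ]), 'camera_from_world': array([[-0.99564782, -0.09306588, -0.00491445,  0.60365895],
       [-0.05767534,  0.65673438, -0.75191323,  0.12999629],
       [ 0.07320495, -0.74835733, -0.65924376,  1.16657798],
       [ 0.        ,  0.        ,  0.        ,  1.        ]])}
top {'fov_y': 44.94325758398433, 'cx': 326.98596969137134, 'cy': 238.18624260316682, 'distortion': array([0.03990676, 0.        , 0.        , 0.        , 0.        ]), 'camera_from_world': array([[ 0.01813609, -0.9998049 , -0.00782563, -0.02194263],
       [-0.98388259, -0.01645358, -0.17805712,  0.61933778],
       [ 0.17789362,  0.01092876, -0.98398904,  1.37592311],
       [ 0.        ,  0.        ,  0.        ,  1.        ]])}
{'time': 0.1, 'joints': array([ 1.05089006e+00,  3.59445167e-01,  1.51133134e+00, -1.86344708e-05,
        1.27250675e+00, -1.15151787e-01]), 'qvel': array([-2.82278711e-05, -6.98314585e-04, -4.56647492e-03,  2.37962651e-03,
       -9.86708701e-05, -1.18238721e-03]), 'tau': array([ 1.15751423e-04, -5.28647375e+01, -2.79357272e+01, -1.79089375e-05,
        5.04319687e-03,  2.61693839e-05]), 'tcp_pos': array([0.23600805, 0.55096082, 0.23052767]), 'orientation': array([ 2.00995858e-01,  9.79591726e-01, -8.05822950e-04, -2.55461175e-04]), 'contact_force': array([ 0.30176916, -0.51323548,  0.95109244]), 'ft_torque': array([-0.0381094 , -0.01009422, -0.00517409]), 'grip_width': 0.9986932960780568} 0.0187
```

View pics/scene0.png

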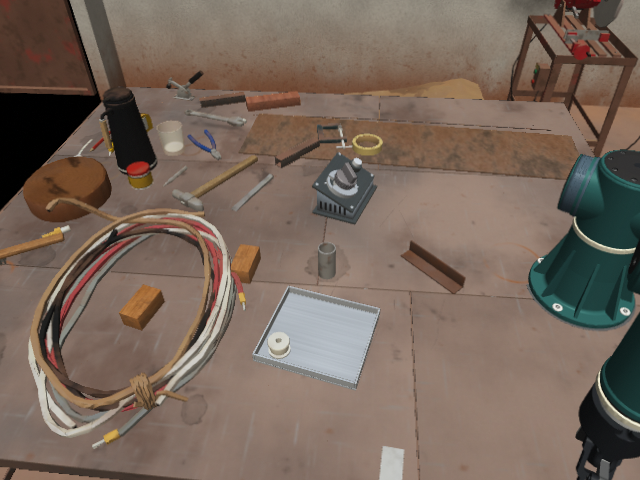

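View pics/top0.png

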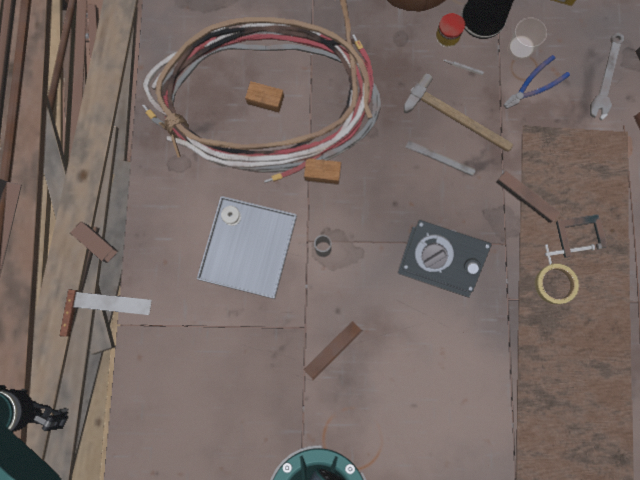

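```bash
python3 - <<'E'
import cv2
t=cv2.imread("pics/top0.png"); s=cv2.imread("pics/scene0.png")
def c(im,x,y,w,h,k,n): cv2.imwrite(n,cv2.resize(im[y:y+h,x:x+w],None,fx=k,fy=k,interpolation=cv2.INTER_CUBIC))
c(t,390,210,110,95,7,"pics/t_st.png"); c(s,300,140,90,90,6,"pics/s_st.png"); c(t,190,185,150,120,5,"pics/t_tr.png")
E
```

```text
(no output)
```

View pics/t_st.png

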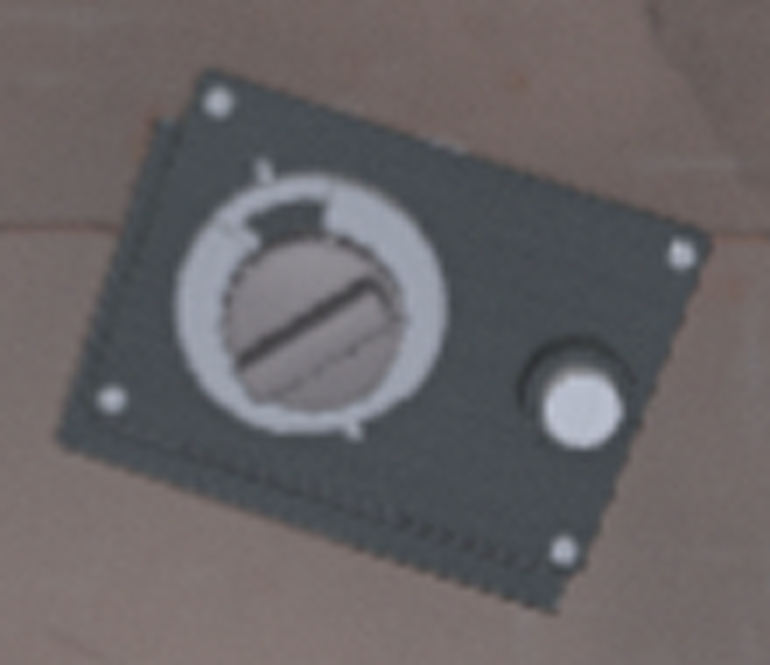

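View pics/s_st.png

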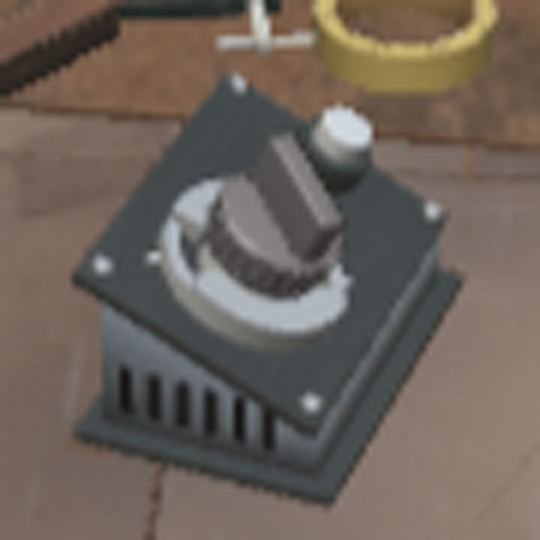

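View pics/t_tr.png

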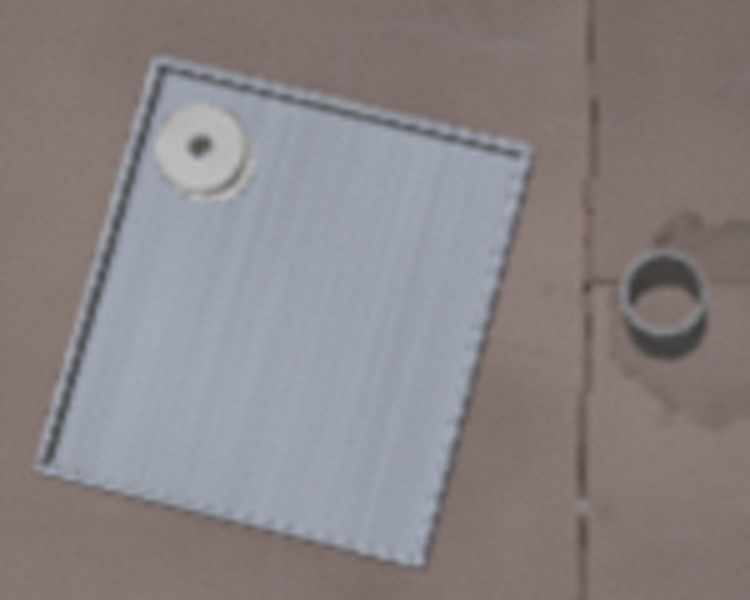

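```bash
cat > h.py <<'E'
import numpy as np, cv2
from workcell import env, optics
from scipy.spatial.transform import Rotation as R
from scipy.optimize import least_squares
def proj(n,P):
    c=optics.get_calibration(n); f=240/np.tan(np.radians(c["fov_y"]/2)); M=c["camera_from_world"]
    K=np.array([[f,0,c["cx"]],[0,f,c["cy"]],[0,0,1]])
    P=np.asarray(P,float).reshape(-1,3)
    return cv2.projectPoints(P,cv2.Rodrigues(M[:3,:3])[0],M[:3,3],K,np.array(c["distortion"]))[0].reshape(-1,2)
def onplane(n,uv,z):
    c=optics.get_calibration(n); f=240/np.tan(np.radians(c["fov_y"]/2)); M=c["camera_from_world"]
    K=np.array([[f,0,c["cx"]],[0,f,c["cy"]],[0,0,1]])
    q=cv2.undistortPoints(np.array([[uv]],float),K,np.array(c["distortion"]))[0,0]
    d=M[:3,:3].T@np.array([*q,1]); o=-M[:3,:3].T@M[:3,3]
    return o+d*(z-o[2])/d[2]
def frame(x,y,yaw):  # seat frame: slope (x up-slope, z normal)
    return R.from_euler('z',yaw)*R.from_euler('y',-np.radians(25)), np.array([x,y,.07])
E
cat > fit.py <<'E'
from h import *
T=lambda a:[390+a[0]/7,210+a[1]/7]
S=lambda a:[300+a[0]/6,140+a[1]/6]
# order: screws B+,B-,F+,F-, button, mark back, mark front
t=np.array([T(a) for a in [(218,101),(682,254),(111,398),(564,549),(583,408),(265,170),(352,432)]])
s=np.array([S(a) for a in [(102,264),(237,82),(311,402),(433,211),(347,128),(153,257),(348,282)]])
def pts(p):
    x,y,yaw,a,b,oy,th,r=p
    Rr,o=frame(x,y,yaw)
    L=[(a,oy+b,0),(a,oy-b,0),(-a,oy+b,0),(-a,oy-b,0),(0,-.095,.03),(r*np.cos(th),r*np.sin(th),0),(-r*np.cos(th),-r*np.sin(th),0)]
    return Rr.apply(L)+o
def res(p): 
    P=pts(p); return np.r_[(proj("top",P)-t).ravel(),(proj("scene",P)-s).ravel()]
g=onplane("top",T((312,303)),.08)
r=least_squares(res,[g[0],g[1],-.33,.055,.08,-.03,.6,.05])
print(g,np.round(r.x,4),np.round(r.fun.reshape(2,-1,2),1).tolist())
P=pts(r.x); print("button",P[4])
np.save("stand.npy",r.x)
E
python3 fit.py
python3 - <<'E'
from h import *
Tr=lambda a:[190+a[0]/5,185+a[1]/5]
for a in [(155,62),(530,150),(422,566),(40,468)]: print("tray rim",onplane("top",Tr(a),.024).round(3))
print("reel",onplane("top",Tr((200,148)),.037).round(3),"pipe",onplane("top",Tr((664,295)),.085).round(3))
E
```

```text
[ 0.58261329 -0.27089115  0.08      ] [ 0.5834 -0.2713 -0.3085  0.0563  0.0821 -0.03    0.6401  0.0496] [[[-0.1, 0.9], [-0.1, 0.6], [0.0, 1.0], [-0.0, 0.9], [-0.1, 1.4], [-0.1, 0.3], [-0.1, 0.6]], [[-1.0, -0.0], [-0.8, -0.1], [-0.7, 0.0], [-1.1, -0.3], [-0.5, -1.2], [-1.0, -0.0], [-1.5, 0.1]]]
button [ 0.54244285 -0.35795126  0.09718923]
tray rim [0.727 0.262 0.024]
tray rim [0.684 0.069 0.024]
tray rim [0.472 0.117 0.024]
tray rim [0.518 0.308 0.024]
reel [0.679 0.234 0.037] pipe [ 0.6   -0.002  0.085]
```

```bash
cat > tgt.py <<'E'
from h import *
p=np.load("stand.npy"); Rs,o=frame(*p[:3]); th=p[6]
n=Rs.apply([0,0,1])
def S(x,y,z): return Rs.apply([x,y,z])+o
def toolR(barang): # tool z=-n, tool y perpendicular to bar at slope-plane angle barang
    y=Rs.apply([-np.sin(barang),np.cos(barang),0]); z=-n; x=np.cross(y,z)
    return R.from_matrix(np.c_[x,y,z])
lock=th-np.radians(75)
def delta(pos,Rt,s=None):
    s=s or env.state(); c=R.from_quat(s["orientation"])
    dr=(Rt*c.inv()).as_rotvec(); dp=np.array(pos)-s["tcp_pos"]
    print("t%.2f"%s["time"],"dp",dp.round(4),"dr",dr.round(3),"|",s["tcp_pos"].round(4),"F",s["contact_force"].round(1),"w %.3f"%s["grip_width"],"j",s["joints"].round(2))
    return dp,dr
E
python3 - <<'E'
from tgt import *
print("n",n,"lock deg",np.degrees(lock))
delta(S(0,-.095,.06),toolR(lock)); print(S(0,-.095,.06),S(0,0,.042))
E
```

```text
n [-0.40266291  0.12833072  0.90630779] lock deg -38.32680523079423
t0.10 dp [ 0.2944 -0.9051 -0.1061] dr [-0.009 -0.443 -0.563] | [0.236  0.551  0.2305] F [ 0.3 -0.5  1. ] w 0.999 j [ 1.05  0.36  1.51 -0.    1.27 -0.12]
[ 0.53036296 -0.35410134  0.12437847] [ 0.56645825 -0.26589704  0.10806493]
```

```bash
python3 -m pendant '[[[0.025,-0.02,0.01],[0,0,0],1],[[0.03,-0.025,0.01],[0,0,0],1],[[0.03,-0.025,0.01],[0,0,0],1],[[0.03,-0.025,0.01],[0,0,0],1],[[0.03,-0.025,0.005],[0,0,-0.05],1],[[0.03,-0.025,0.005],[0,0,-0.05],1],[[0.025,-0.03,0],[0,0,-0.05],1],[[0.02,-0.035,0],[0,0,-0.05],1],[[0.01,-0.035,0],[0,0,-0.05],1],[[0.01,-0.035,0],[0,0,-0.05],1]]'
python3 -m pendant '[[[0.01,-0.035,0],[0,-0.04,-0.03],1],[[0,-0.038,0],[0,-0.04,-0.03],1],[[0,-0.038,0],[0,-0.04,-0.03],1],[[0,-0.038,0],[0,-0.04,-0.03],1],[[0,-0.038,0],[0,-0.04,-0.03],1],[[0,-0.038,0],[0,-0.04,-0.03],1],[[0,-0.038,0],[0,-0.04,-0.03],1],[[0,-0.038,0],[0,-0.04,-0.03],1],[[0,-0.038,0],[0,-0.04,-0.02],1],[[0,-0.035,0],[0,-0.04,0],1]]'
python3 - <<'E'
from tgt import *
delta(S(0,-.095,.06),toolR(lock))
E
```

```text
time: 0.93
tcp_pos: [0.4769, 0.2696, 0.2808]
orientation: [0.346, 0.938, -0.0, -0.0]
contact_force: [0.1, 0.2, -0.2]
grip_width: 0.003
time: 1.77
tcp_pos: [0.4857, -0.1042, 0.2814]
orientation: [0.457, 0.867, 0.071, 0.186]
contact_force: [0.8, 0.5, -0.2]
grip_width: 0.002
t1.77 dp [ 0.0447 -0.2499 -0.157 ] dr [-0.08  -0.019 -0.024] | [ 0.4857 -0.1042  0.2814] F [ 0.8  0.5 -0.2] w 0.002 j [-0.45 -0.04  1.96  0.17  0.85 -1.14]
```

```bash
python3 -m pendant '[[[0.005,-0.03,0],[-0.01,-0.002,-0.003],1],[[0.005,-0.035,0],[-0.01,-0.002,-0.003],1],[[0.005,-0.035,0],[-0.01,-0.002,-0.003],1],[[0.005,-0.035,0],[-0.01,-0.002,-0.003],1],[[0.005,-0.035,-0.01],[-0.01,-0.003,-0.003],1],[[0.005,-0.035,-0.02],[-0.01,-0.003,-0.003],1],[[0.005,-0.03,-0.03],[-0.01,-0.003,-0.003],1],[[0.005,-0.015,-0.03],[-0.01,-0.002,-0.003],1],[[0.005,0,-0.02],[0,0,0],1],[[0,0,0],[0,0,0],1]]'
python3 - <<'E'
from tgt import *
delta(S(0,-.095,.045),toolR(lock))
for n in ("scene","top"):
    im=optics.camera(n)[:,:,::-1]; c=im[130:230,280:400] if n=="scene" else im[200:310,390:510]
    cv2.imwrite(f"pics/{n}1.png",cv2.resize(c,None,fx=5,fy=5,interpolation=cv2.INTER_CUBIC))
    print(n,proj(n,env.state()["tcp_pos"]), proj(n,S(0,-.095,.03)))
E
```

```text
time: 2.6
tcp_pos: [0.5289, -0.3503, 0.1664]
orientation: [0.46, 0.863, 0.04, 0.207]
contact_force: [-0.5, 0.6, -0.5]
grip_width: 0.0
t2.60 dp [ 0.0075 -0.0057 -0.0557] dr [-0.008 -0.009  0.001] | [ 0.5289 -0.3503  0.1664] F [-0.5  0.6 -0.5] w 0.000 j [-0.82  0.32  1.86  0.36  0.62 -1.67]
scene [[362.94215447 139.63931973]] [[357.32181732 160.14776268]]
top [[478.1387274  270.77538705]] [[473.18598762 269.63772363]]
```

View pics/scene1.png

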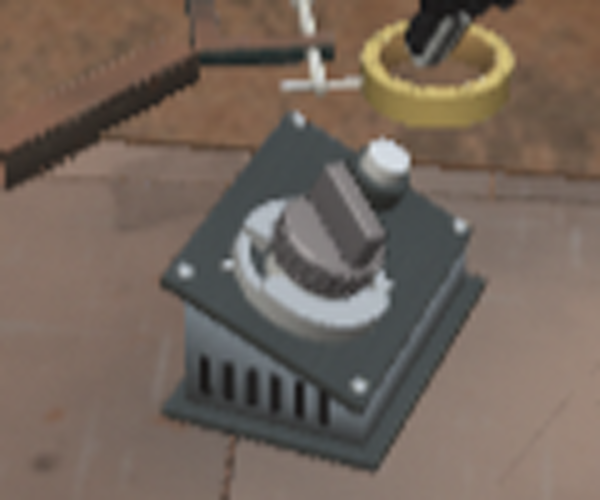

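View pics/top1.png

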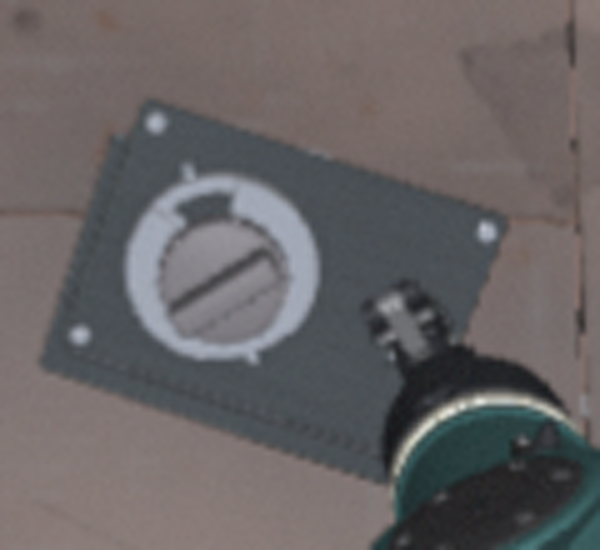

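```bash
python3 -m pendant '[[[0.004,-0.003,-0.028],[-0.008,-0.009,0],1],[[0.0035,-0.0027,-0.0277],[0,0,0],1],[[0.004,-0.0013,-0.009],[0,0,0],1],[[0,0,0],[0,0,0],1]]'
python3 -m pendant '[[[0.002,-0.0006,-0.0045],[0,0,0],1],[[0.002,-0.0006,-0.0045],[0,0,0],1],[[0,0,0],[0,0,0],1]]'
python3 - <<'E'
from tgt import *
delta(S(0,-.095,.020),toolR(lock))
E
```

```text
time: 3.03
tcp_pos: [0.5428, -0.3579, 0.1067]
orientation: [0.457, 0.862, 0.038, 0.217]
contact_force: [-0.4, 0.1, -0.8]
grip_width: -0.001
time: 3.28
tcp_pos: [0.5479, -0.3608, 0.0997]
orientation: [0.457, 0.861, 0.037, 0.219]
contact_force: [-1.3, -0.3, -0.6]
grip_width: -0.004
t3.28 dp [-0.0014  0.0015 -0.0116] dr [ 0.009  0.009 -0.001] | [ 0.5479 -0.3608  0.0997] F [-1.3 -0.3 -0.6] w -0.004 j [-0.8   0.45  1.89  0.49  0.45 -1.8 ]
```

```bash
python3 -m pendant '[[[-0.003,0.002,0],[0.009,0.009,0],1],[[0,0,-0.003],[0,0,0],1],[[0.0008,-0.0003,-0.003],[0,0,0],1],[[0,0,0],[0,0,0],1]]'
python3 - <<'E'
from tgt import *
delta(S(0,-.095,.020),toolR(lock))
E
```

```text
time: 3.62
tcp_pos: [0.5449, -0.3588, 0.0926]
orientation: [0.458, 0.862, 0.039, 0.212]
contact_force: [0.4, 0.3, 3.0]
grip_width: 0.006
t3.62 dp [ 0.0016 -0.0005 -0.0045] dr [-0.001 -0.001 -0.   ] | [ 0.5449 -0.3588  0.0926] F [0.4 0.3 3. ] w 0.006 j [-0.8   0.46  1.89  0.48  0.45 -1.8 ]
```

Contact at about the expected height (3 N). Press on along -n in small steps.

```bash
python3 -m pendant '[[[0.0008,-0.0003,-0.002],[0,0,0],1],[[0.0008,-0.0002,-0.002],[0,0,0],1],[[0,0,0],[0,0,0],1]]'
python3 -m pendant '[[[0.0004,-0.0001,-0.001],[0,0,0],1],[[0.0004,-0.0001,-0.001],[0,0,0],1],[[0,0,0],[0,0,0],1]]'
python3 - <<'E'
from tgt import *
delta(S(0,-.095,.020),toolR(lock))
E
```

```text
time: 3.87
tcp_pos: [0.5463, -0.3591, 0.0881]
orientation: [0.458, 0.862, 0.039, 0.212]
contact_force: [-0.4, -1.0, 1.8]
grip_width: 0.003
time: 4.12
tcp_pos: [0.5466, -0.3593, 0.0874]
orientation: [0.458, 0.862, 0.039, 0.212]
contact_force: [-9.0, 2.4, 17.3]
grip_width: -0.003
t4.12 dp [-0.0002  0.0001  0.0007] dr [-0.001 -0.001 -0.   ] | [ 0.5466 -0.3593  0.0874] F [-9.   2.4 17.3] w -0.003 j [-0.8   0.47  1.89  0.49  0.44 -1.81]
```

```bash
python3 -m pendant '[[[0,0,0],[0,0,0],1],[[0,0,0],[0,0,0],1],[[-0.004,0.0013,0.009],[0,0,0],1],[[-0.008,0.0026,0.018],[0,0,0],0.5],[[-0.012,0.0038,0.027],[0,0,0],0],[[-0.012,0.0038,0.027],[0,0,0],0],[[0.0025,0.007,0],[0,0,0],0],[[0.01,0.03,0],[0,0,0],0],[[0.01,0.03,0],[0,0,0],0],[[0,0,0],[0,0,0],0]]'
python3 - <<'E'
from tgt import *
delta(S(0,0,.095),toolR(lock))
for n in ("scene","top"):
    im=optics.camera(n)[:,:,::-1]; c=im[130:230,280:400] if n=="scene" else im[200:310,390:510]
    cv2.imwrite(f"pics/{n}2.png",cv2.resize(c,None,fx=5,fy=5,interpolation=cv2.INTER_CUBIC))
E
```

```text
time: 4.95
tcp_pos: [0.5323, -0.2749, 0.1659]
orientation: [0.458, 0.863, 0.041, 0.209]
contact_force: [0.7, 0.6, -0.4]
grip_width: 0.975
t4.95 dp [ 0.0128  0.0158 -0.0098] dr [-0.006 -0.005 -0.003] | [ 0.5323 -0.2749  0.1659] F [ 0.7  0.6 -0.4] w 0.975 j [-0.69  0.27  1.95  0.32  0.55 -1.53]
```

View pics/scene2.png

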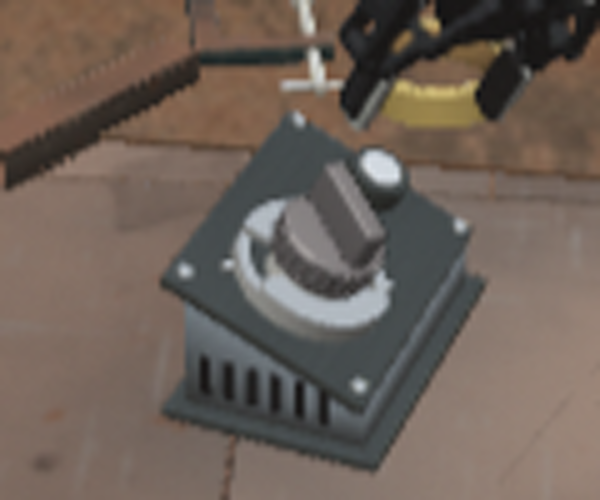

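View pics/top2.png

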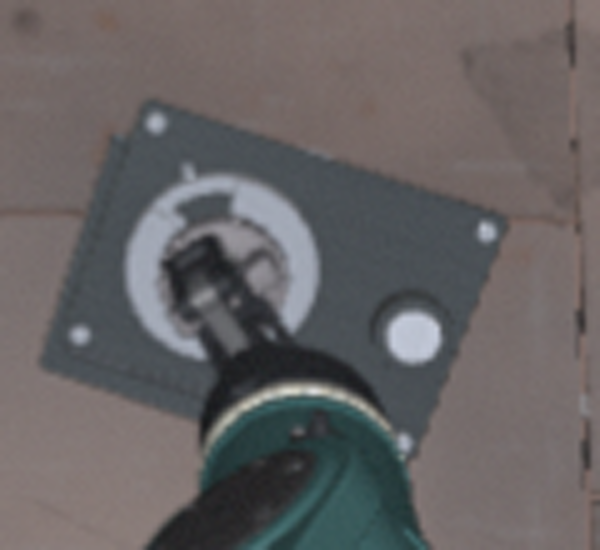

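```bash
python3 - <<'E'
from tgt import *
for n,(x,y,w,h) in {"scene":(300,140,90,90),"top":(390,210,110,95)}.items():
    k=6; im=cv2.resize(cv2.imread(f"pics/{n}0.png")[y:y+h,x:x+w],None,fx=k,fy=k,interpolation=cv2.INTER_CUBIC)
    for z,col in((.066,(0,0,255)),(.040,(0,255,0))):
        L=[(sx*.027,sy*.007) for sx,sy in((1,1),(1,-1),(-1,-1),(-1,1))]
        c,s=np.cos(lock),np.sin(lock)
        P=[S(c*a-s*b,s*a+c*b,z) for a,b in L]
        q=(proj(n,P)-[x,y]+.5)*k
        cv2.polylines(im,[q.round().astype(np.int32)],True,col,1)
    cv2.imwrite(f"pics/{n}_ov.png",im)
E
python3 -c "
import cv2,numpy as np
a=cv2.imread('pics/scene_ov.png');b=cv2.imread('pics/top_ov.png')
cv2.imwrite('pics/ov.png',np.hstack([a[50:350,100:450],b[50:350,50:400]]))"
```

```text
(no output)
```

View pics/ov.png

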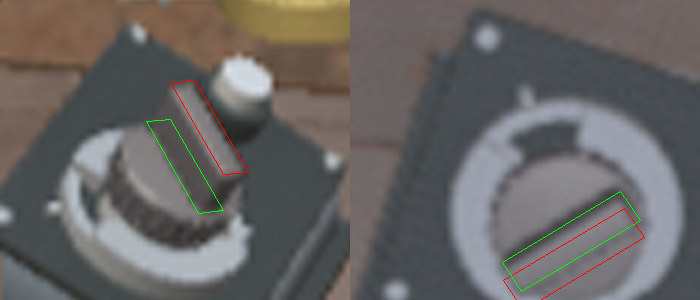

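```bash
python3 -m pendant '[[[0.0065,0.008,-0.005],[-0.006,-0.005,-0.003],0],[[0.0065,0.008,-0.005],[0,0,0],0],[[0,0,0],[0,0,0],0]]'
python3 - <<'E'
from tgt import *
delta(S(0,0,.044),toolR(lock))
E
```

```text
time: 5.3
tcp_pos: [0.5461, -0.2639, 0.1559]
orientation: [0.459, 0.861, 0.038, 0.214]
contact_force: [0.6, -0.0, -0.2]
grip_width: 1.001
t5.30 dp [ 0.0196 -0.0017 -0.0461] dr [0.003 0.001 0.002] | [ 0.5461 -0.2639  0.1559] F [ 0.6 -0.  -0.2] w 1.001 j [-0.65  0.29  1.95  0.3   0.5  -1.48]
```

```bash
python3 -m pendant '[[[0.003,0,-0.007],[0.003,0.001,0.002],0],[[0.004,-0.0005,-0.0095],[0,0,0],0],[[0.004,-0.0005,-0.0095],[0,0,0],0],[[0.004,-0.0005,-0.0095],[0,0,0],0],[[0.004,0,-0.008],[0,0,0],0],[[0,0,0],[0,0,0],0],[[0,0,0],[0,0,0],0]]'
python3 - <<'E'
from tgt import *
delta(S(0,0,.044),toolR(lock))
E
```

```text
time: 5.88
tcp_pos: [0.5651, -0.2657, 0.1126]
orientation: [0.459, 0.862, 0.039, 0.213]
contact_force: [-0.6, -0.4, 1.6]
grip_width: 0.998
t5.88 dp [ 0.0006  0.0001 -0.0028] dr [-0.  0.  0.] | [ 0.5651 -0.2657  0.1126] F [-0.6 -0.4  1.6] w 0.998 j [-0.63  0.39  1.95  0.35  0.41 -1.52]
```

```bash
python3 -m pendant '[[[0.0003,0,-0.002],[0,0,0],0.6],[[0,0,0],[0,0,0],0.8],[[0,0,0],[0,0,0],1],[[0,0,0],[0,0,0],1],[[0,0,0],[0,0,0],1],[[0,0,0],[0,0,0],1],[[0,0,0],[0,0,0],1],[[0,0,0],[0,0,0],1]]'
python3 - <<'E'
from tgt import *
delta(S(0,0,.044),toolR(lock)); print(env.state()["ft_torque"])
E
```

```text
time: 6.55
tcp_pos: [0.5658, -0.266, 0.1123]
orientation: [0.458, 0.862, 0.039, 0.214]
contact_force: [-2.7, 1.5, 6.4]
grip_width: 0.148
t6.55 dp [-0.0001  0.0004 -0.0024] dr [0.001 0.003 0.001] | [ 0.5658 -0.266   0.1123] F [-2.7  1.5  6.4] w 0.148 j [-0.63  0.39  1.95  0.35  0.4  -1.52]
[0.13238891 0.30584461 0.02128872]
```

```bash
python3 -m pendant '[[[-0.0003,0.0001,0.0008],[0,0,0],1],[[0,0,0],[-0.02,0.0064,0.0453],1],[[0,0,0],[-0.0403,0.0128,0.0906],1],[[0,0,0],[-0.0403,0.0128,0.0906],1],[[0,0,0],[0,0,0],1]]'
python3 - <<'E'
from tgt import *
dp,dr=delta(S(0,0,.046),toolR(lock+np.radians(77))); print(env.state()["ft_torque"],"left",dr@n)
E
```

```text
time: 6.97
tcp_pos: [0.5645, -0.2651, 0.1117]
orientation: [0.346, 0.913, 0.012, 0.216]
contact_force: [-0.1, 1.1, -1.8]
grip_width: 0.151
t6.97 dp [ 0.0003 -0.0002 -0.    ] dr [-0.44   0.14   0.988] | [ 0.5645 -0.2651  0.1117] F [-0.1  1.1 -1.8] w 0.151 j [-0.63  0.39  1.96  0.35  0.4  -1.77]
[0.19549702 0.44606068 0.07383124] left 1.0910475873068117
```

Turning freely. Continue (0.1 rad steps).

```bash
python3 -m pendant '[[[0,0,0],[-0.0403,0.0128,0.0906],1],[[0,0,0],[-0.0403,0.0128,0.0906],1],[[0,0,0],[-0.0403,0.0128,0.0906],1],[[0,0,0],[-0.0403,0.0128,0.0906],1],[[0,0,0],[-0.0403,0.0128,0.0906],1],[[0,0,0],[0,0,0],1]]'
python3 - <<'E'
from tgt import *
dp,dr=delta(S(0,0,.046),toolR(lock+np.radians(77))); print(env.state()["ft_torque"],"left",dr@n)
E
```

```text
time: 7.47
tcp_pos: [0.5646, -0.2653, 0.1118]
orientation: [0.111, 0.97, -0.041, 0.213]
contact_force: [0.4, 1.1, -3.7]
grip_width: 0.148
t7.47 dp [ 0.0002 -0.0001 -0.0001] dr [-0.241  0.076  0.538] | [ 0.5646 -0.2653  0.1118] F [ 0.4  1.1 -3.7] w 0.148 j [-0.63  0.39  1.96  0.35  0.41 -2.27]
[0.25172187 0.49925024 0.06273887] left 0.5939983522594111
```

```bash
python3 -m pendant '[[[0,0,0],[-0.0403,0.0128,0.0906],1],[[0,0,0],[-0.0403,0.0128,0.0906],1],[[0,0,0],[-0.0403,0.0128,0.0906],1],[[0,0,0],[-0.0403,0.0128,0.0906],1],[[0,0,0],[-0.0403,0.0128,0.0906],1],[[0,0,0],[-0.0322,0.0103,0.0725],1],[[0,0,0],[0,0,0],1]]'
python3 - <<'E'
from tgt import *
dp,dr=delta(S(0,0,.046),toolR(lock+np.radians(77))); print(env.state()["ft_torque"],"left",dr@n)
for n in ("scene","top"):
    im=optics.camera(n)[:,:,::-1]; c=im[130:230,280:400] if n=="scene" else im[200:310,390:510]
    cv2.imwrite(f"pics/{n}3.png",cv2.resize(c,None,fx=5,fy=5,interpolation=cv2.INTER_CUBIC))
E
```

```text
time: 8.05
tcp_pos: [0.5645, -0.2654, 0.1118]
orientation: [-0.17, 0.961, -0.099, 0.192]
contact_force: [-0.2, 0.4, -3.8]
grip_width: 0.15
t8.05 dp [ 0.0003  0.     -0.0001] dr [-0.009  0.002  0.014] | [ 0.5645 -0.2654  0.1118] F [-0.2  0.4 -3.8] w 0.150 j [-0.63  0.39  1.96  0.35  0.41 -2.85]
[0.2021433  0.60222655 0.02967364] left 0.016825849566433952
```

View pics/scene3.png

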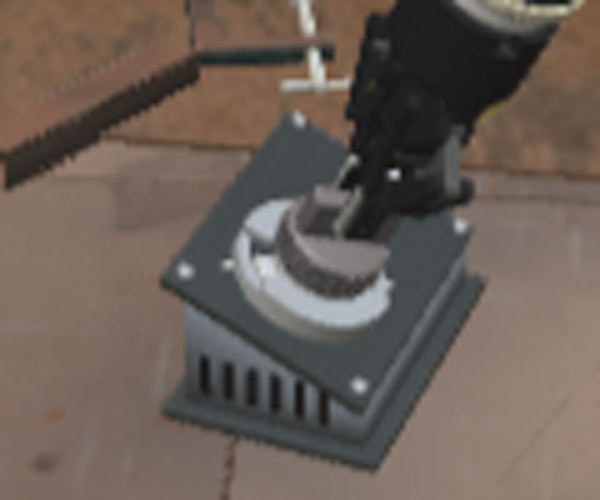

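The bar has turned to line up with the slot (lug visible at about (262,265) in the crop). Now the lift along n.

```bash
python3 -m pendant '[[[-0.0008,0.0003,0.0018],[0,0,0],1],[[-0.0012,0.0004,0.0027],[0,0,0],1],[[-0.0012,0.0004,0.0027],[0,0,0],1],[[0,0,0],[0,0,0],1]]'
python3 - <<'E'
from tgt import *
dp,dr=delta(S(0,0,.046),toolR(lock+np.radians(77))); print(env.state()["ft_torque"])
E
```

```text
time: 8.48
tcp_pos: [0.5622, -0.2648, 0.1205]
orientation: [-0.171, 0.961, -0.1, 0.193]
contact_force: [-0.4, -0.9, -5.0]
grip_width: 0.146
t8.48 dp [ 0.0026 -0.0005 -0.0088] dr [-0.007  0.005  0.013] | [ 0.5622 -0.2648  0.1205] F [-0.4 -0.9 -5. ] w 0.146 j [-0.63  0.37  1.95  0.34  0.42 -2.84]
[0.21045449 0.59230663 0.00939031]
```

```bash
python3 -m pendant '[[[-0.003,0.0008,0.0045],[0,0,0],1],[[-0.003,0.0007,0.0055],[0,0,0],1],[[-0.003,0.0008,0.006],[0,0,0],1],[[-0.004,0.0013,0.009],[0,0,0],1],[[0,0,0],[0,0,0],1]]'
python3 - <<'E'
from tgt import *
dp,dr=delta(S(0,0,.046),toolR(lock+np.radians(77))); print(env.state()["ft_torque"])
for n in ("scene","top"):
    im=optics.camera(n)[:,:,::-1]; c=im[130:230,280:400] if n=="scene" else im[200:310,390:510]
    cv2.imwrite(f"pics/{n}4.png",cv2.resize(c,None,fx=5,fy=5,interpolation=cv2.INTER_CUBIC))
E
```

```text
time: 8.9
tcp_pos: [0.5491, -0.2614, 0.1469]
orientation: [-0.171, 0.961, -0.101, 0.193]
contact_force: [-0.4, -0.8, -5.5]
grip_width: 0.146
t8.90 dp [ 0.0157 -0.004  -0.0352] dr [-0.006  0.006  0.013] | [ 0.5491 -0.2614  0.1469] F [-0.4 -0.8 -5.5] w 0.146 j [-0.65  0.31  1.96  0.32  0.48 -2.82]
[ 0.13441846  0.60506073 -0.03397747]
```

View pics/scene4.png

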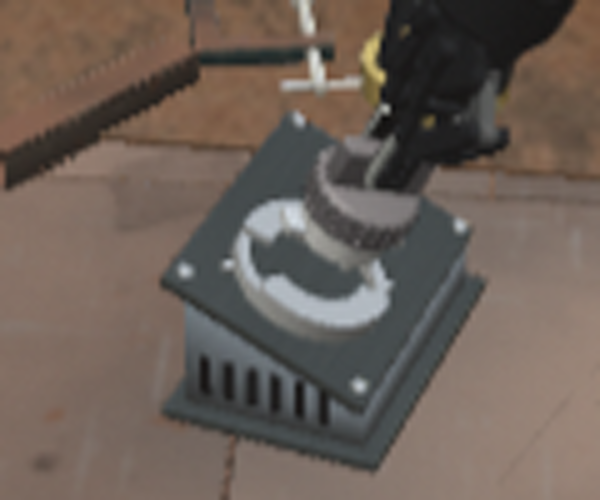

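```bash
python3 -m pendant '[[[-0.006,0.002,0.015],[0,0,0],1],[[-0.006,0.002,0.022],[0,0,0],1],[[0,0.01,0.025],[0.0133,0.0416,0],1],[[0,0.02,0.025],[0.0133,0.0416,0],1],[[0,0.025,0.015],[0.0133,0.0416,0],1],[[0,0.03,0],[0.0133,0.0416,0],1],[[0,0.03,0],[0.0133,0.0416,0],1],[[0,0.03,0],[0.0133,0.0416,0],1],[[0,0.03,0],[0.0133,0.0416,0],1],[[0,0.03,0],[0.0133,0.0416,0],1]]'
python3 - <<'E'
from h import *
s=env.state(); r=R.from_quat(s["orientation"]); print(s["tcp_pos"],r.apply([0,0,1]).round(3),r.apply([0,1,0]).round(3),s["joints"].round(2),s["grip_width"],s["contact_force"])
E
```

```text
time: 9.83
tcp_pos: [0.5373, -0.0506, 0.247]
orientation: [-0.175, 0.984, -0.019, 0.039]
contact_force: [0.9, 0.2, -5.4]
grip_width: 0.152
[ 0.53732032 -0.05062096  0.24696098] [ 0.084 -0.024 -0.996] [-0.342  0.938 -0.052] [-0.22  0.21  1.69 -0.01  1.16 -2.14] 0.15171558171975416 [ 0.94660988  0.16625653 -5.41092967]
```

```bash
python3 -m pendant '[[[0.003,0.03,0],[0.012,0.04,0],1],[[0.003,0.032,0],[0.012,0.04,0],1],[[0.003,0.032,0],[0,0,0],1],[[0.003,0.032,0],[0,0,0],1],[[0.003,0.03,0],[0,0,0],1],[[0.003,0.03,0],[0,0,0],1],[[0.003,0.02,0],[0,0,0],1],[[0.003,0.01,-0.02],[0,0,0],1],[[0.003,0.005,-0.03],[0,0,0],1],[[0,0,0],[0,0,0],1]]'
python3 - <<'E'
from h import *
s=env.state(); r=R.from_quat(s["orientation"]); print(s["tcp_pos"],r.apply([0,0,1]).round(3),r.apply([0,1,0]).round(3),s["joints"].round(2),s["grip_width"],s["contact_force"])
for n in ("scene","top"):
    im=optics.camera(n)[:,:,::-1]; c=im[220:390,240:400] if n=="scene" else im[180:310,180:340]
    cv2.imwrite(f"pics/{n}5.png",cv2.resize(c,None,fx=4,fy=4,interpolation=cv2.INTER_CUBIC))
E
```

```text
time: 10.67
tcp_pos: [0.5616, 0.17, 0.1917]
orientation: [-0.176, 0.984, -0.0, -0.001]
contact_force: [-2.6, -1.5, -6.9]
grip_width: 0.148
[0.56162842 0.16999585 0.19168963] [-0.002 -0.001 -1.   ] [-0.346  0.938 -0.   ] [ 0.18  0.38  1.59 -0.    1.18 -1.75] 0.1481683099626234 [-2.5863215  -1.45535171 -6.87454604]
```

```bash
python3 -c "
import cv2
a=cv2.imread('pics/scene5.png');b=cv2.imread('pics/top5.png');print(a.shape)"
```

```text
(680, 640, 3)
```

View pics/scene5.png

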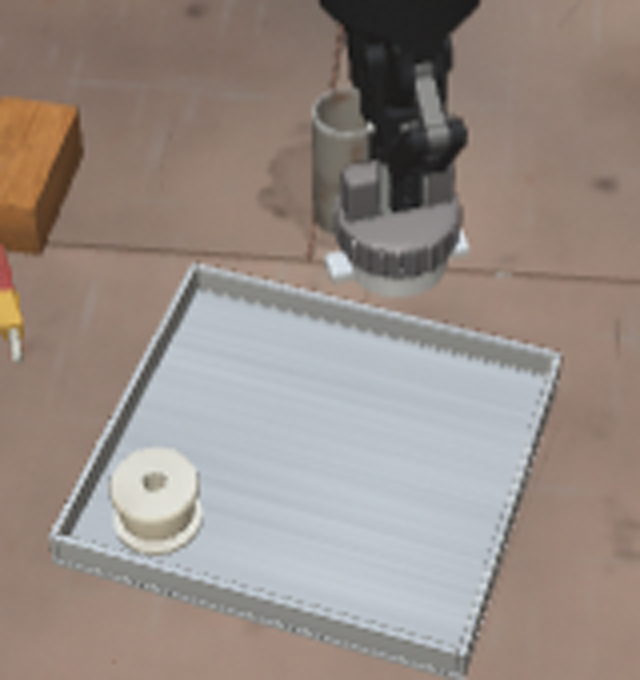

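View pics/top5.png

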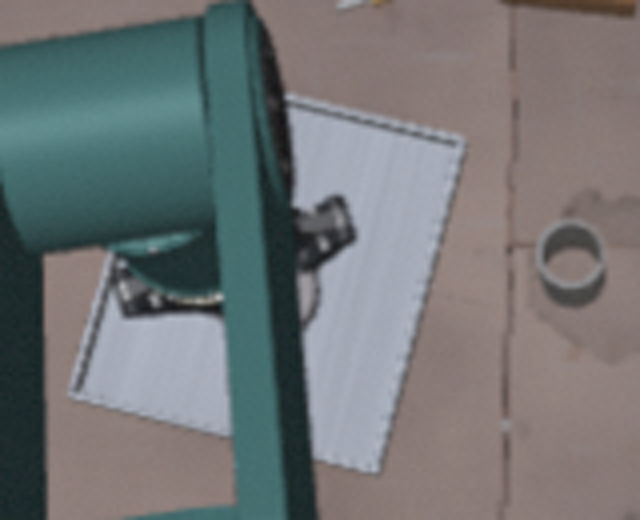

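```bash
python3 - <<'E'
from h import *
s=env.state(); r=R.from_quat(s["orientation"]); p=s["tcp_pos"]
b=r.apply([1,0,0])
for pitch in (-.1,-.05,0,.05,.1):
    q=R.from_rotvec(pitch*r.apply([0,1,0]))
    bb=q.apply(b); zz=q.apply([0,0,1]); g=p+[0,0,.014]
    o=g-.06*zz
    P=[o+bb*.035+zz*.003,o-bb*.035+zz*.003,o+bb*.027+zz*.066,o-bb*.027+zz*.066]
    print(pitch,((proj("scene",P)-[240,220]+.5)*4).round().tolist())
E
```

```text
-0.1 [[446.0, 240.0], [310.0, 257.0], [446.0, 149.0], [337.0, 161.0]]
-0.05 [[451.0, 237.0], [315.0, 259.0], [446.0, 147.0], [337.0, 164.0]]
0 [[457.0, 234.0], [321.0, 261.0], [446.0, 145.0], [336.0, 166.0]]
0.05 [[463.0, 230.0], [327.0, 262.0], [445.0, 143.0], [335.0, 168.0]]
0.1 [[468.0, 226.0], [332.0, 263.0], [444.0, 141.0], [335.0, 170.0]]
```

```bash
python3 -m pendant '[[[0,0,-0.015],[0,0,0],1],[[0,0,-0.025],[0,0,0],1],[[0,0,-0.025],[0,0,0],1],[[0,0,-0.025],[0,0,0],1],[[0,0,-0.02],[0,0,0],1],[[0,0,-0.01],[0,0,0],1],[[0,0,-0.005],[0,0,0],1],[[0,0,0],[0,0,0],1],[[0,0,0],[0,0,0],1]]'
python3 -m pendant '[[[0,0,-0.003],[0,0,0],1],[[0,0,-0.002],[0,0,0],1],[[0,0,0],[0,0,0],1]]'
```

```text
time: 11.52
tcp_pos: [0.5655, 0.1688, 0.0732]
orientation: [-0.175, 0.985, -0.001, 0.004]
contact_force: [-0.4, -0.2, -5.4]
grip_width: 0.146
time: 11.77
tcp_pos: [0.5645, 0.1689, 0.0673]
orientation: [-0.175, 0.985, -0.001, 0.003]
contact_force: [-0.4, -1.5, -5.3]
grip_width: 0.148
```

```bash
python3 -m pendant '[[[0,0,-0.004],[0,0,0],1],[[0,0,-0.004],[0,0,0],1],[[0,0,-0.002],[0,0,0],1],[[0,0,0],[0,0,0],1]]'
python3 -m pendant '[[[0,0,-0.002],[0,0,0],1],[[0,0,-0.001],[0,0,0],1],[[0,0,0],[0,0,0],1]]'
```

```text
time: 12.1
tcp_pos: [0.5635, 0.1687, 0.056]
orientation: [-0.175, 0.985, -0.001, 0.002]
contact_force: [-0.7, 0.3, -4.5]
grip_width: 0.146
time: 12.35
tcp_pos: [0.564, 0.1688, 0.0535]
orientation: [-0.175, 0.985, -0.001, 0.002]
contact_force: [0.3, 0.1, -4.8]
grip_width: 0.148
```

```bash
python3 -m pendant '[[[0,0,-0.002],[0,0,0],1],[[0,0,0],[0,0,0],1]]'
```

```text
time: 12.52
tcp_pos: [0.5641, 0.1688, 0.0516]
orientation: [-0.175, 0.985, -0.001, 0.002]
contact_force: [-0.6, 0.1, -5.3]
grip_width: 0.144
```

```bash
python3 -m pendant '[[[0,0,-0.0015],[0,0,0],1],[[0,0,0],[0,0,0],1]]'
python3 -m pendant '[[[0,0,-0.001],[0,0,0],1],[[0,0,0],[0,0,0],1]]'
```

```text
time: 12.68
tcp_pos: [0.5644, 0.1689, 0.0505]
orientation: [-0.175, 0.985, -0.001, 0.003]
contact_force: [-0.6, 0.8, -3.4]
grip_width: 0.151
time: 12.85
tcp_pos: [0.5646, 0.1689, 0.0504]
orientation: [-0.175, 0.985, -0.001, 0.003]
contact_force: [-1.7, -0.3, 5.7]
grip_width: 0.148
```

```bash
python3 -m pendant '[[[0,0,-0.001],[0,0,0],1],[[0,0,0],[0,0,0],1]]'
python3 - <<'E'
from h import *
print(env.state()["ft_torque"])
im=optics.camera("scene")[:,:,::-1][220:390,240:400]
cv2.imwrite("pics/scene6.png",cv2.resize(im,None,fx=4,fy=4,interpolation=cv2.INTER_CUBIC))
E
```

```text
time: 13.02
tcp_pos: [0.5646, 0.169, 0.0503]
orientation: [-0.175, 0.985, -0.001, 0.003]
contact_force: [-4.9, -0.9, 13.8]
grip_width: 0.15
[-0.15019678  0.90923691 -0.04729141]
```

View pics/scene6.png

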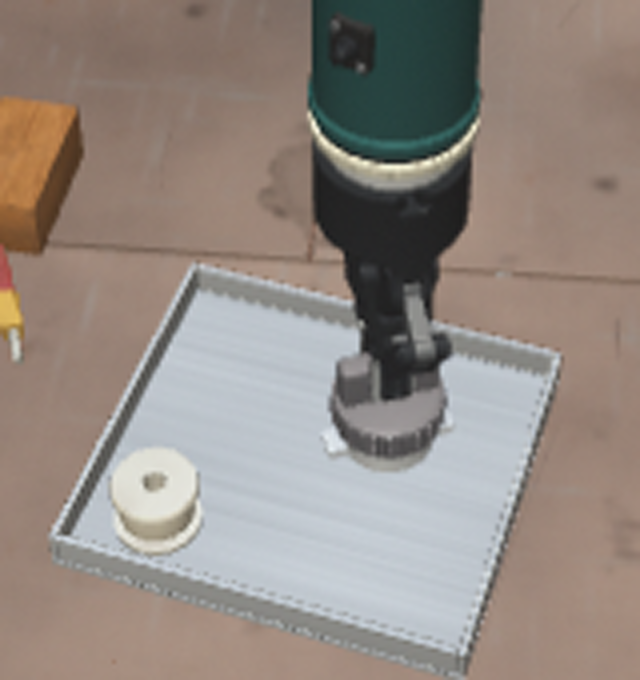

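On the floor, inside the tray, reel untouched. Ease off, release, retreat upward.

```bash
python3 -m pendant '[[[0,0,0.0007],[0,0,0],1],[[0,0,0],[0,0,0],0.7],[[0,0,0],[0,0,0],0.4],[[0,0,0],[0,0,0],0],[[0,0,0],[0,0,0],0],[[0,0,0],[0,0,0],0],[[0,0,0],[0,0,0],0],[[0,0,0],[0,0,0],0]]'
python3 -m pendant '[[[0,0,0.01],[0,0,0],0],[[0,0,0.02],[0,0,0],0],[[0,0,0.03],[0,0,0],0],[[0,0,0.03],[0,0,0],0],[[0,0,0.03],[0,0,0],0],[[-0.02,0,0.03],[0,0,0],0],[[-0.03,0,0.02],[0,0,0],0],[[-0.03,0,0],[0,0,0],0],[[-0.02,0,0],[0,0,0],0],[[0,0,0],[0,0,0],0]]'
python3 - <<'E'
from h import *
print(env.state()["qvel"].round(3))
im=optics.camera("scene")[:,:,::-1][220:390,240:400]
cv2.imwrite("pics/scene7.png",cv2.resize(im,None,fx=4,fy=4,interpolation=cv2.INTER_CUBIC))
im=optics.camera("top")[:,:,::-1]; cv2.imwrite("pics/top7.png",im)
E
```

```text
time: 13.73
tcp_pos: [0.5641, 0.1688, 0.0489]
orientation: [-0.175, 0.985, -0.001, 0.002]
contact_force: [0.3, -0.6, 0.6]
grip_width: 0.999
time: 14.57
tcp_pos: [0.4593, 0.1686, 0.2199]
orientation: [-0.175, 0.984, -0.001, 0.001]
contact_force: [-0.4, -0.6, -0.2]
grip_width: 1.004
[-0.013  0.05  -0.068 -0.01  -0.029 -0.013]
```

View pics/scene7.png

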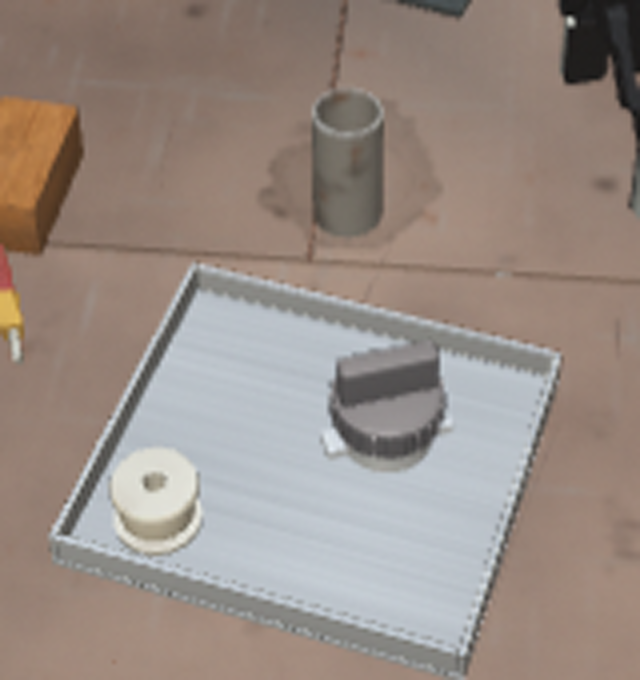

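View pics/top7.png

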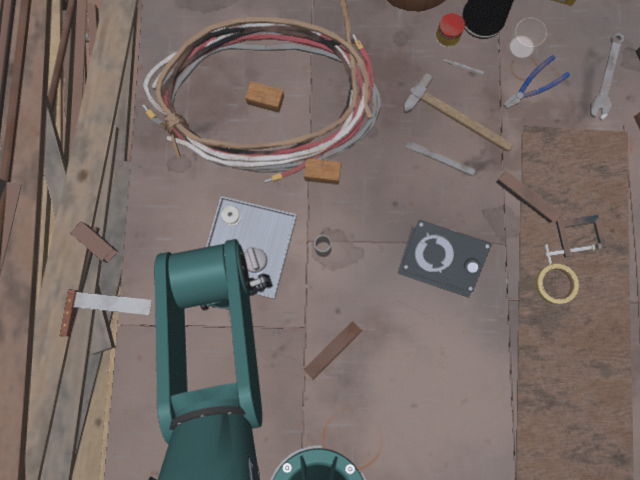

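The canister stands upright in the tray, clear of its walls. The pipe and reel are where they were (pipe about (322,244), reel about (230,214) in the top view), and the arm is clear of everything.

```bash
python3 -m pendant '[[[0,0,0],[0,0,0],0],[[0,0,0],[0,0,0],0]]'; python3 -c "
from workcell import env
print(env.sign_off())"
```

```text
time: 14.83
tcp_pos: [0.4655, 0.1689, 0.2192]
orientation: [-0.175, 0.985, -0.001, 0.003]
contact_force: [0.1, -0.2, -0.1]
grip_width: 1.0
the job is handed in; nothing more can be done
None
```

The canister is off its seat and standing on the tray floor, and I handed the job in after about 15 s of the 54 s allowed. No verdict was reported.

- **Button:** I pressed it along its sloping axis until it hit its stop, at about 20 N and within 1 mm of the expected height. The pictures afterwards showed it still down.
- **Turn:** I gripped the bar and turned it about 76° anticlockwise, until it lined up with the exit slots. I did not push on to the hard stop a few degrees further.
- **Lift:** It came off freely along the collar's axis, with about 5.5 N hanging from the gripper, close to the canister's weight.
- **Set-down:** I lowered it slowly until it touched the floor, at a tool height matching the one it had in the collar, then released it and backed away.

**Last checks:** The pictures show the canister upright and clear of the tray walls, and the pipe and reel where they started. The force reading was near zero with the arm clear.

**Disagreements:**
- The two cameras differed by about 2 mm in x each way, which is within their stated accuracy, so I used the middle value.
- While carried, the canister seemed tilted in the grip by about 0.05 rad. I saw no tilt once it was released, but I did not measure the final angle.

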